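# Shut and latch the gate of the cooling pen

## Task

Shut the gate of the brass cooling pen so the finished work inside is fenced in: lift the gate's drop bar by its red knob out of the parking notch, swing the gate round to the closing fork with the bar held up, and let the bar drop fully down into the fork. The fork is clamped on by hand, so find it by feel: carry the raised bar gently against the rubber buffer at its back, never leaning hard on the buffer, forcing the bar against the prongs or slamming the gate, and leave the work in the pen and the things around it alone.

Things in the scene. Friction and masses are not known exactly. Their poses are not given: they have to be found in the camera images.
- cooling_pen: fixed pen on a dark steel plate (228 x 262 mm, 4 mm thick), with brass fences 62 mm high on three sides; origin: under the middle of the fenced part, on the worktop. Its x axis points from the gate side to the back fence, z up. The fourth side (its -x side) is closed by the gate. Pen frame, mm: gate hinge axis at (-85, -100), closing fork near (-85, 100), parking notch at (-268, -18)
- gate_hinge (a point): point on the gate's vertical hinge axis, 85 mm above the worktop (the height of the bar)
- fork_mark (a point): point on the pen, 85 mm above the worktop: the NOMINAL middle of the lowered bar in the closing fork (bar just touching its buffer), 200 mm from the hinge along pen y. The real fork stands anywhere up to 20 mm from this mark along pen x, either way, and that is not measured: it must be felt
- fork_plate (a point): point on the plate under the mark. Blue fork on it, from the gate's side towards pen +x: front prong 14 mm thick, top 91 mm above the worktop; notch 12 mm deep, 11 mm wide for the 8 mm bar; rubber buffer, 81 to 129 mm up, too tall for the bar to pass. Buffer yields 1 mm per 5 N up to 5 mm, then is solid; over 8 N is too hard. Touching it, the bar has 2 to 3 mm of play to the prong
- park_notch (a point): point between the two prongs of the parking keeper, 85 mm above the worktop, 200 mm from the hinge: notch 18 mm wide, prong tops 91 mm above the worktop, 12 mm deep
- knob (a point): centre of the red ball knob, 18 mm across, on top of the drop bar: 140 mm from the hinge axis, 90 mm out from the bar's pivot and 37 mm above the bar's middle line (122 mm above the worktop when the bar is down). The stem below it is 6 mm thick and the bar's top lies 31 mm below the ball's centre
- bar_tip (a point): point on the middle line of the drop bar at 200 mm from the hinge axis, where the keepers hold it (bar 8 mm wide, 12 mm high, about 0.14 kg with its knob, it falls by its own weight)
- gate (a joint): gate angle, rad: 0 = shut, the gate pointing along the pen's +y from the hinge; grows as it opens, turning counter-clockwise seen from above; about 1.15 when parked. Light, stays where it is left; a few newtons at the knob swing it
- drop_bar (a joint): drop bar angle on the gate, rad: 0 = down (level), grows as the knob end is lifted; pivot on the gate 50 mm from the hinge axis, 85 mm above the worktop; stops at 0.5. The bar clears the prongs above 0.09
- bangle_teal: open silver bangle with a teal stone, 72 x 88 x 37 mm, loose inside the pen; leave alone
- ring_front: silver ring 22 mm across, loose inside the pen; leave alone
- brown_bottle: brown bottle with a black cap, 41 x 41 x 98 mm, loose on the worktop; origin under its middle; leave alone
- borax_cone: pale round tablet 43 mm across, 15 mm high, loose on the worktop; leave alone

How it is judged:
By the outcome, as a careful person would: the job done as asked, in the order asked, and still so for the second after the job is handed in, with the robot touching nothing.
It also fails if it takes over 54 s, if anything falls off the work surface, if the arm or the gripper's body presses on something with over 40 N, if the wrist force passes 120 N, or if a joint passes its speed limit or range.

## Robot

A 6-joint arm with a two-finger parallel gripper is mounted at the origin on a cart in front of the work surface, level with it; the furniture and walls round the work are solid. World frame = base frame: x ahead of the robot, y to its left, z up, the work surface at z = 0. Lengths are in m, angles in degrees, forces in N, time in s.
With the tool pointing down it reaches from about 0.25 to 0.725 m from the base axis. Payload 9.7 kg.
Tool frame: the origin (TCP) lies at the very end of the fingers, on their centre line; the grasp point (between the pads) lies 19 mm behind it; z points along the fingers, y is the direction in which the jaws open and shut (so a half turn about z gives the same grasp; the last joint's range is limited). The gripper opens to 85 mm and grips with 20 to 120 N. Pads are 22 mm wide; open, the fingers measure 114 mm over their backs; the gripper's body (76 mm by 85 mm) begins 54 mm behind the grasp point. The pads swing forward as they close: fully open they stand 13 mm farther back than shut.
Start: joints at [70.531, 4.979, 10.078, 95.1, 0, 90], TCP at [0.183, 0.519, 0.231] pointing down, gripper open.
Joint ranges: [-179.16, 179.16], [-48.56, 103.87], [-65.8, 70.77], [-126.05, 130.52], [-82.76, 87.17], [-180, 180]. Speed limits (degrees/s): [127.2, 127.2, 147.25, 180, 180, 180].

## Interface

Orientations are given as [roll, pitch, yaw] about the fixed x, y, z axes, in that order (R = Rz(yaw) Ry(pitch) Rx(roll)).
In Python, from workcell import bot gives the robot as it stands.
- The arm moves only by the shell command python3 -m pendant 'ROWS' [FORCE]. ROWS is JSON, a list that holds one entry, the list of rows, each a list of 7 numbers: the shift along the tool's x, y, z in cm, then the turn, a rotation vector about the tool's x, y, z in rad, then the opening in per cent of the stroke, from 0 (shut) to 100 (fully open). In form: [[[dx, dy, dz, ax, ay, az, gripper], ...]]. A call has 1 to 5 rows; each row shifts and turns the pose as measured when the row begins, along the tool's axes as they then stand; what a row does not reach is not made up. A row lasts 1/12 s, in which the tool goes at most 41.7 mm and 7.16 degrees, less where a joint would pass 70% of its speed; a pose out of reach is approached as far as the arm can. A call with a gripper value outside its range is refused whole. The fingers move at their own pace and stop on an object; FORCE is the grip in N (left out, the last holds). Time passes only in rows, so rows that do not move let the fingers close. It gives the time, the measured TCP pose, the force and the opening at its end, in the units of the state.
- bot.get_obs(): the state, without advancing time (a new reading comes with each control period).
- bot.camera(name): name is "scene" or "top" or "wrist"; returns the picture (384x512x3 uint8, red, green, blue); there is no depth.
- bot.get_calibration(name): a dict with "intrinsics" (3x3 intrinsics, pixels), "pose" (4x4, takes a point from camera to world coordinates); the wrist camera has in their place "T_tool_cam" (4x4, takes a point from camera to tool coordinates, whose origin is the TCP and whose axes are the flange's). Camera axes: x right, y down, z forward; pixel columns grow to the right and rows downward; lengths in m; the calibration is good to about 2 mm. A picture is of the moment at which its call begins: read the wrist's pose just before it. get_calibration takes no time and is no camera call.
- bot.job_done(): hands the job in, once; it reports no verdict.
Trained networks look in the newest picture that a camera, given by its name, has taken for a name from the list of things; names that differ only in an ending like _2 or _b are one class to them, and where a whole thing is asked for, a point or a joint stands for the part that bears it (a point fixed in the world has none). Each returns a list of dicts, best first, with "confidence" (0 to 1); they miss things now and then, are a little off and sometimes report something else, mostly with a low value. They report only what shows in the picture. A call takes as long as a camera call.
- bot.masks_of(camera, thing): "pixels" (384x512 bool, what is visible of it) and "extent" ([left, top, right, bottom] in pixels, round what is visible of it).
- bot.mark_of(camera, thing): "uv" ([column, row] in pixels: a listed point, or the origin of a listed thing).
The state is a dict: "time": time; "q": joint angles; "qd": joint speeds; "joint_efforts": joint torques, N m; "ee_pos": TCP position; "tcp_rot": TCP orientation; "wrist_force": force on the tool from outside, world axes, zero at the start; "torque": the same for the moment, N m; "opening": finger opening in m.
Only numpy, scipy, OpenCV 4.12 (cv2) and the standard library are available. Lean on these libraries where they do the work, as an engineer would, in place of code of your own. Each camera call takes 0.05 s, during which the arm holds its last target. There are 200 camera calls.

## Working session

There is one attempt and no reset: what is moved stays moved. The work goes in short steps, Python scripts to look and compute and a shell command to move; the robot and the scene stay as the last step left them, time stands still between calls to the robot, and variables do not carry over. Pictures are saved under pics/ and viewed, about 8 in all and at most 12, crops included, and the job is handed in when it is done.

```bash
mkdir -p pics
cat > h.py <<'E'
import numpy as np, cv2
from workcell import bot
def ray(cam,uv):
    c=bot.get_calibration(cam);K=np.array(c["intrinsics"]);P=np.array(c["pose"])
    d=P[:3,:3]@np.linalg.solve(K,[uv[0],uv[1],1.]);return P[:3,3],d
def atz(cam,uv,z):
    o,d=ray(cam,uv);return o+d*(z-o[2])/d[2]
def tri(a,b):
    A=0;B=0
    for o,d in (a,b):
        d=d/np.linalg.norm(d);M=np.eye(3)-np.outer(d,d);A=A+M;B=B+M@o
    return np.linalg.solve(A,B)
E
python3 - <<'E'
from h import *
np.set_printoptions(precision=4,suppress=True)
for c in("top","scene"):
    im=bot.camera(c);cv2.imwrite(f"pics/{c}0.png",im[:,:,::-1])
    print(c,bot.get_calibration(c)["pose"])
Z=dict(gate_hinge=.085,fork_mark=.085,fork_plate=.004,park_notch=.085,knob=.122,bar_tip=.085,cooling_pen=0,brown_bottle=0,borax_cone=0)
for t,z in Z.items():
    r=[]
    for c in("top","scene"):
        m=bot.mark_of(c,t)
        if m:
            print(t,c,np.round(m[0]["uv"],1),round(m[0]["confidence"],2),atz(c,m[0]["uv"],z)); r.append(ray(c,m[0]["uv"]))
    if len(r)==2: print("   tri",tri(*r))
print(bot.get_obs())
E
```

```text
top [[ 0.0127 -0.995   0.0994  0.5088]
 [-0.9998 -0.0114  0.0134 -0.0961]
 [-0.0122 -0.0996 -0.995   1.0165]
 [ 0.      0.      0.      1.    ]]
scene [[-0.8546 -0.3783  0.3556  0.2218]
 [-0.5192  0.6142 -0.5944  0.5648]
 [ 0.0064 -0.6926 -0.7213  0.8961]
 [ 0.      0.      0.      1.    ]]
gate_hinge top [228.7 202.7] 0.97 [ 0.5822 -0.0247  0.085 ]
gate_hinge scene [248.8 212.2] 0.74 [ 0.5988 -0.0269  0.085 ]
   tri [ 0.5877 -0.0224  0.0946]
fork_mark top [139.2 185.4] 0.85 [0.6195 0.1811 0.085 ]
fork_mark scene [195.7 258.2] 0.71 [0.6298 0.162  0.085 ]
   tri [0.617  0.174  0.1095]
fork_plate top [151.5 187. ] 0.59 [0.6254 0.1744 0.004 ]
fork_plate scene [195.7 279.5] 0.88 [0.6317 0.173  0.004 ]
   tri [0.6271 0.1743 0.0088]
park_notch top [176.  273.8] 0.59 [0.4212 0.0903 0.085 ]
park_notch scene [285.1 274.8] 0.97 [0.4263 0.0909 0.085 ]
   tri [0.4236 0.091  0.0868]
knob top [189.6 251. ] 0.8 [0.4736 0.055  0.122 ]
knob scene [275.  243.8] 0.73 [0.4774 0.0509 0.122 ]
   tri [0.4747 0.0544 0.1278]
bar_tip top [182.4 271. ] 0.55 [0.4276 0.0762 0.085 ]
bar_tip scene [286.3 271. ] 0.
[... 279 characters left out ...]
le scene [321.6 163.1] 0.86 [ 0.5479 -0.3936  0.    ]
   tri [ 0.5474 -0.4024 -0.0067]
borax_cone top [342.3 256.3] 0.59 [ 0.4609 -0.2981  0.    ]
borax_cone scene [331.4 188.9] 0.71 [ 0.4723 -0.302   0.    ]
   tri [ 0.4655 -0.2942  0.0104]
{'time': 1.0, 'q': array([70.5297,  4.9778, 10.0772, 95.1022, -0.0001, 89.9976]), 'qd': array([-0.1379, -0.0495,  0.0475, -0.0138,  0.0181,  0.0427]), 'joint_efforts': array([  0.0006, -52.0108,  46.4866,   0.0018,  -0.0001,   0.    ]), 'ee_pos': array([0.1833, 0.5185, 0.2313]), 'tcp_rot': array([-179.9972,    0.0001,  160.5321]), 'wrist_force': array([0.5411, 0.0811, 0.0854]), 'torque': array([-0.0482,  0.0034,  0.072 ]), 'opening': 0.08533110173273505}
```

```bash
python3 -m pendant --help 2>&1 | head -5; ls
```

```text
invalid input: not JSON, or not a number
h.py
pics
```

Run:
```python
import cv2
a=cv2.imread("pics/top0.png")[120:320,80:330];b=cv2.imread("pics/scene0.png")[130:330,130:380]
a=cv2.resize(a,(400,320),interpolation=2);b=cv2.resize(b,(400,320),interpolation=2)
cv2.imwrite("pics/ab.png",cv2.hconcat([a,b]))
```

```text
(no output)
```

View pics/ab.png

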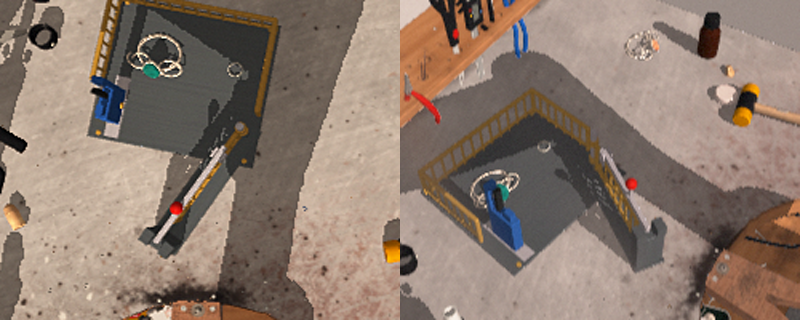

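The crops show the gate parked, open, with the knob at top px (190,250) and the bar in the grey keeper. The blue fork is at about (145,183). All three agree with the network marks. Next I'll refine the knob by colour and fit the pen frame.

```bash
cat >> h.py <<'E'
def red(cam,im,guess,r=15):
    h=cv2.cvtColor(im,cv2.COLOR_RGB2HSV);m=((h[...,0]<8)|(h[...,0]>172))&(h[...,1]>150)&(h[...,2]>70)
    v,u=np.nonzero(m);k=np.hypot(u-guess[0],v-guess[1])<r;return np.array([u[k].mean(),v[k].mean()]),k.sum()
E
python3 - <<'E'
from h import *
np.set_printoptions(precision=4,suppress=True)
r=[]
for c,g in(("top",(190,251)),("scene",(275,244))):
    im=cv2.imread(f"pics/{c}0.png")[:,:,::-1].copy();uv,n=red(c,im,g);print(c,uv,n,atz(c,uv,.122));r.append(ray(c,uv))
k=tri(*r);print("knob",k)
pen=np.array([[-85,-100],[-85,100],[-268,-18],[-213.1,-42.6],[0,0]])/1000
w=np.array([[.5855,-.0245],[.627,.174],[.4236,.091],k[:2],[.6945,.0595]])
pc,wc=pen.mean(0),w.mean(0);U,S,V=np.linalg.svd((pen-pc).T@(w-wc));R=(U@V).T
print("yaw",np.degrees(np.arctan2(R[1,0],R[0,0])));f=(pen-pc)@R.T+wc;print(f,(w-f)*1000)
E
```

```text
top [189.7037 249.7037] 54 [0.4764 0.0549 0.122 ]
scene [274.075 244.375] 40 [0.4784 0.0534 0.122 ]
knob [0.4771 0.0547 0.1243]
yaw -10.728423086513098
[[ 0.5896 -0.0238]
 [ 0.6268  0.1727]
 [ 0.4251  0.0908]
 [ 0.4744  0.0564]
 [ 0.6917  0.0586]] [[-4.1036 -0.6857]
 [ 0.1656  1.3102]
 [-1.467   0.1814]
 [ 2.6383 -1.6912]
 [ 2.7667  0.8853]]
```

```bash
cat >> h.py <<'E'
def rel(x,y,z,yaw):
    o=bot.get_obs();t=np.radians(o["tcp_rot"]);p=o["ee_pos"]
    from scipy.spatial.transform import Rotation as Ro
    R=Ro.from_euler("xyz",t);T=Ro.from_euler("xyz",[180,0,yaw],degrees=True)
    print("t",round(o["time"],2),"cm",np.round(R.inv().apply(np.array([x,y,z])-p)*100,2),"rot",np.round((R.inv()*T).as_rotvec(),3),"F",np.round(o["wrist_force"],2),"open",round(o["opening"],4),"pos",np.round(p,4),np.round(o["tcp_rot"],1))
E
python3 -m pendant '[[[-3.1,-2.4,0,0,0,0,60],[-3.1,-2.4,0,0,0,0,60],[-3.1,-2.4,0,0,0,0,60],[-3.1,-2.4,0,0,0,0,60],[-3.1,-2.4,0,0,0,0,60]]]' 20
python3 -m pendant '[[[-3.1,-2.4,0,0,0,0,60],[-3.1,-2.4,0,0,0,0,60],[-3.1,-2.4,0,0,0,0,60],[-3.1,-2.4,0,0,0,0,60],[-3.1,-2.4,0,0,0,0,60]]]' 20
python3 -c "from h import *; rel(.4768,.0545,.16,145.2)"
```

```text
time: 1.42
ee_pos: [0.2892, 0.3533, 0.2284]
tcp_rot: [-179.9, -0.1, 161.1]
wrist_force: [0.3, 0.0, -0.5]
opening: 0.0512
time: 1.83
ee_pos: [0.3999, 0.181, 0.2295]
tcp_rot: [179.9, 0.1, 161.3]
wrist_force: [1.9, 0.5, -0.2]
opening: 0.0509
t 1.83 cm [-11.33  -9.52   6.95] rot [0.001 0.001 0.281] F [ 1.93  0.49 -0.21] open 0.0509 pos [0.3999 0.181  0.2295] [1.799e+02 1.000e-01 1.613e+02]
```

```bash
python3 -m pendant '[[[-2.8,-2.4,0.8,0,0,0,60],[-2.8,-2.4,1,0,0,0,60],[-2.8,-2.4,1,0,0,0,60],[-2.0,-1.7,1,0,0,0.09,60],[0,0,0.5,0,0,0.09,60]]]'
python3 -c "from h import *; rel(.4768,.0545,.16,145.2)"
```

```text
time: 2.25
ee_pos: [0.4755, 0.0513, 0.187]
tcp_rot: [179.7, 0.3, 150.5]
wrist_force: [-0.2, -0.4, -0.1]
opening: 0.0511
t 2.25 cm [0.06 0.33 2.7 ] rot [0.005 0.006 0.092] F [-0.18 -0.4  -0.06] open 0.0511 pos [0.4755 0.0513 0.187 ] [179.7   0.3 150.5]
```

```bash
python3 -m pendant '[[[0.05,0.3,1,0.005,0.006,0.09,60],[0,0,1,0,0,0,60],[0,0,0,0,0,0,60]]]'
python3 - <<'E'
from h import *
from scipy.spatial.transform import Rotation as Ro
rel(.4768,.0545,.103,145.2)
o=bot.get_obs();im=bot.camera("wrist");cv2.imwrite("pics/w1.png",im[:,:,::-1])
c=bot.get_calibration("wrist");K=np.array(c["intrinsics"]);T=np.array(c["T_tool_cam"]);W=np.eye(4);W[:3,:3]=Ro.from_euler("xyz",o["tcp_rot"],degrees=True).as_matrix();W[:3,3]=o["ee_pos"];P=W@T
def pj(p):
    q=np.linalg.inv(P)@np.append(p,1);q=K@q[:3];return q[:2]/q[2]
g=pj([.4768,.0545,.122]);print("expected",g)
uv,n=red("wrist",im,g,70);d=P[:3,:3]@np.linalg.solve(K,[*uv,1]);print(uv,n,P[:3,3]+d*(.122-P[2,3])/d[2])
E
```

```text
time: 2.5
ee_pos: [0.4771, 0.0513, 0.1647]
tcp_rot: [-179.9, -0.1, 144.7]
wrist_force: [-0.3, -0.9, 0.5]
opening: 0.0513
t 2.5 cm [0.2  0.25 6.17] rot [-0.001 -0.001 -0.009] F [-0.34 -0.86  0.46] open 0.0513 pos [0.4771 0.0513 0.1647] [-1.799e+02 -1.000e-01  1.447e+02]
expected [255.6171848  211.21263112]
[256.32  213.094] 500 [0.47825823 0.05408501 0.122     ]
```

View pics/w1.png

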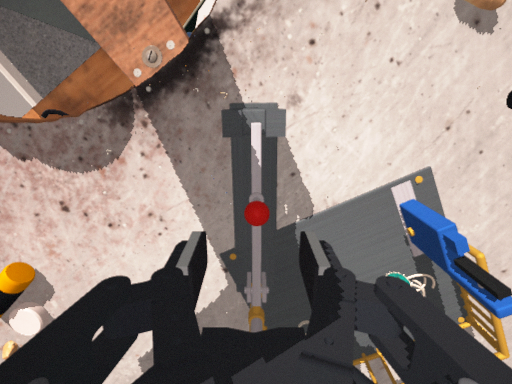

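The wrist view shows the knob at (256,213) with the bar running vertically along the same column. The jaws straddle the bar squarely. The position agrees with the other cameras to about 1.5 mm, so I'm descending and gripping.

```bash
python3 -m pendant '[[[0.08,0.29,1.5,0,0,0,60],[0,0,1.5,0,0,0,60],[0,0,1.5,0,0,0,60],[0,0,1.2,0,0,0,60],[0,0,0.3,0,0,0,60]]]'
python3 -c "from h import *; rel(.478,.0541,.103,145.2)"
```

```text
time: 2.97
ee_pos: [0.4792, 0.0567, 0.1077]
tcp_rot: [179.8, 0.3, 145.7]
wrist_force: [-0.1, 0.2, -0.9]
opening: 0.0514
t 2.97 cm [-0.05 -0.28  0.47] rot [0.004 0.005 0.008] F [-0.07  0.24 -0.87] open 0.0514 pos [0.4792 0.0567 0.1077] [179.8   0.3 145.7]
```

```bash
python3 -m pendant '[[[-0.05,-0.28,0.47,0.004,0.005,0.008,60],[0,0,0,0,0,0,60]]]'
python3 -c "from h import *; rel(.478,.0541,.103,145.2)"
```

```text
time: 3.13
ee_pos: [0.4776, 0.0545, 0.103]
tcp_rot: [-180.0, -0.0, 145.4]
wrist_force: [-0.2, 0.1, -0.2]
opening: 0.0513
t 3.13 cm [-0.05 -0.01 -0.  ] rot [-0.    -0.001  0.003] F [-0.23  0.1  -0.18] open 0.0513 pos [0.4776 0.0545 0.103 ] [-180.    -0.   145.4]
```

```bash
python3 -m pendant '[[[0,0,0,0,0,0,18],[0,0,0,0,0,0,12],[0,0,0,0,0,0,5],[0,0,0,0,0,0,5],[0,0,0,0,0,0,5]]]' 20
python3 -c "from h import *; rel(.478,.0541,.103,145.2)"
```

```text
time: 3.55
ee_pos: [0.4785, 0.0544, 0.1054]
tcp_rot: [179.9, 0.1, 145.4]
wrist_force: [0.2, -1.3, -1.0]
opening: 0.0163
t 3.55 cm [ 0.02 -0.06  0.24] rot [0.001 0.001 0.004] F [ 0.16 -1.31 -1.01] open 0.0163 pos [0.4785 0.0544 0.1054] [1.799e+02 1.000e-01 1.454e+02]
```

```bash
python3 -m pendant '[[[-0.15,0,-0.4,0,0,0,5],[-0.2,0,-0.4,0,0,0,5],[-0.2,0,-0.4,0,0,0,5],[-0.2,0,-0.3,0,0,0,5],[0,0,0,0,0,0,5]]]' 25
python3 -c "from h import *; rel(.4785,.0544,.1054,145.2)"
```

```text
time: 3.97
ee_pos: [0.4856, 0.0494, 0.1218]
tcp_rot: [179.9, 0.1, 145.4]
wrist_force: [1.7, -1.1, -3.8]
opening: 0.0158
t 3.97 cm [0.87 0.01 1.64] rot [0.001 0.002 0.004] F [ 1.72 -1.13 -3.76] open 0.0158 pos [0.4856 0.0494 0.1218] [1.799e+02 1.000e-01 1.454e+02]
```

Run:
```python
from h import *
a=bot.camera("scene")[170:310,190:380,::-1];b=bot.camera("wrist")[80:330,120:420,::-1]
cv2.imwrite("pics/c2.png",cv2.hconcat([cv2.resize(a,(434,320),interpolation=2),cv2.resize(b,(366,320))]))
```

```text
(no output)
```

View pics/c2.png

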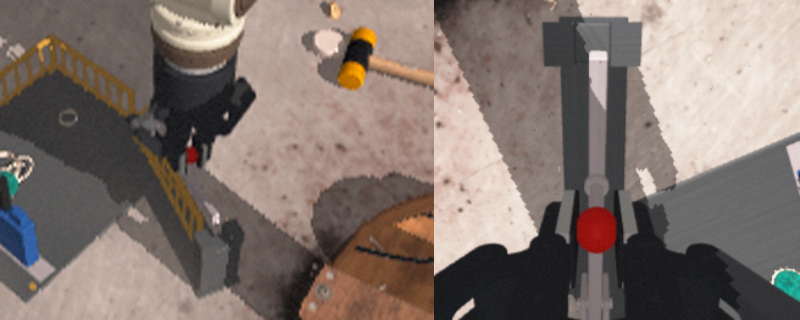

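The bar is lifted clear: its tip now shows in front of and above the keeper prongs, and the knob is centred between the pads. I'm starting the swing along the arc.

```bash
cat >> h.py <<'E'
def sw(H=(.5925,-.0252)):
    o=bot.get_obs();p=o["ee_pos"];d=p[:2]-H;y=np.radians(o["tcp_rot"][2]);F=o["wrist_force"]
    ex=np.array([np.cos(y),np.sin(y)]);ey=np.array([np.sin(y),-np.cos(y)])
    print("t %.2f gate-pen angle(deg) %.2f rho %.1f mm z %.1f yaw-dir err %.2f  Fx %.2f Fy %.2f Fz(up) %.2f open %.4f rp %s"%(o["time"],np.degrees(np.arctan2(d[1],d[0]))-79.3,np.hypot(*d)*1e3,p[2]*1e3,o["tcp_rot"][2]-np.degrees(np.arctan2(d[1],d[0])),F[:2]@ex,F[:2]@ey,F[2],o["opening"],np.round(o["tcp_rot"][:2],1)))
E
python3 -m pendant '[[[-0.03,0.5,0,0,0,0.04,5],[-0.05,0.9,0,0,0,0.07,5],[-0.05,0.9,0,0,0,0.07,5]]]' 25
python3 -c "from h import *; sw()"
```

```text
time: 4.32
ee_pos: [0.4993, 0.0667, 0.1209]
tcp_rot: [-180.0, -0.0, 134.8]
wrist_force: [1.1, -0.7, -3.1]
opening: 0.0158
t 4.32 gate-pen angle(deg) 56.11 rho 130.8 mm z 120.9 yaw-dir err -0.59  Fx -1.30 Fy 0.26 Fz(up) -3.10 open 0.0158 rp [-180.   -0.]
```

```bash
python3 -m pendant '[[[-0.05,1.05,-0.02,0,0,0.08,5],[-0.05,1.05,0,0,0,0.08,5],[-0.05,1.05,0,0,0,0.08,5],[-0.05,1.05,0,0,0,0.08,5],[-0.05,1.05,0,0,0,0.08,5]]]' 25
python3 -c "from h import *; sw()"
```

```text
time: 4.73
ee_pos: [0.5437, 0.0967, 0.1198]
tcp_rot: [-179.8, -0.1, 110.8]
wrist_force: [-0.1, -1.4, -3.7]
opening: 0.0158
t 4.73 gate-pen angle(deg) 32.50 rho 131.3 mm z 119.8 yaw-dir err -0.96  Fx -1.28 Fy -0.57 Fz(up) -3.72 open 0.0158 rp [-1.798e+02 -1.000e-01]
```

```bash
python3 -m pendant '[[[-0.06,1.0,-0.1,0,0,0.07,5],[-0.06,1.0,-0.1,0,0,0.07,5],[-0.04,0.7,0,0,0,0.05,5],[-0.01,0.4,0,0,0,0.03,5],[0,0.15,0,0,0,0.01,5]]]' 25
python3 -c "from h import *; sw()"
python3 - <<'E'
from h import *
from scipy.spatial.transform import Rotation as Ro
o=bot.get_obs();im=bot.camera("wrist");t=bot.camera("top")
a=im[30:350,100:512,::-1];b=t[130:270,80:260,::-1]
cv2.imwrite("pics/c3.png",cv2.hconcat([cv2.resize(a,(412,320)),cv2.resize(b,(388,302)).copy() if 0 else cv2.resize(b,(388,320))]))
E
```

```text
time: 5.15
ee_pos: [0.5769, 0.1054, 0.1192]
tcp_rot: [-179.6, -0.0, 96.8]
wrist_force: [-1.5, 0.2, -2.2]
opening: 0.0161
t 5.15 gate-pen angle(deg) 17.50 rho 131.5 mm z 119.2 yaw-dir err 0.01  Fx 0.34 Fy -1.48 Fz(up) -2.17 open 0.0161 rp [-179.6   -0. ]
```

View pics/c3.png

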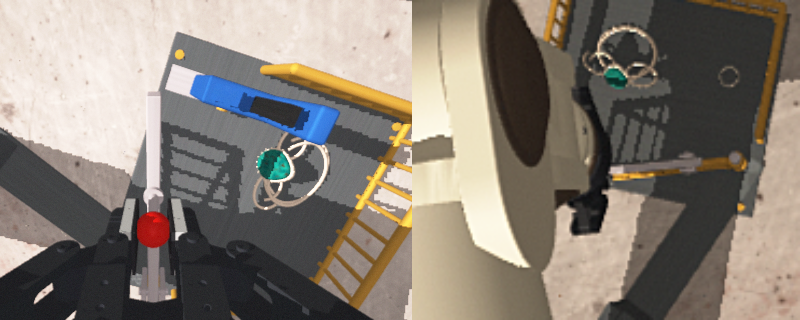

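Run:
```python
from h import *
from scipy.spatial.transform import Rotation as Ro
np.set_printoptions(precision=1,suppress=True)
o=bot.get_obs();c=bot.get_calibration("wrist");K=np.array(c["intrinsics"]);T=np.array(c["T_tool_cam"]);W=np.eye(4);W[:3,:3]=Ro.from_euler("xyz",o["tcp_rot"],degrees=True).as_matrix();W[:3,3]=o["ee_pos"];P=W@T
R=Ro.from_euler("z",-10.7,degrees=True).as_matrix()
def pen(u,v,z):
    d=P[:3,:3]@np.linalg.solve(K,[u,v,1]);p=P[:3,3]+d*(z-P[2,3])/d[2]
    return ((p-[.5925,-.0252,0])@R)*1e3+[-85,-100,0]
for n,u,v,z in(("prong front top",293,103,.091),("prong front low edge",298,128,.091),("bar end",252,126,.115),("buffer L",352,130,.129),("buffer R",400,142,.129),("plate corner screw",279,84,.004)): print(n,pen(u,v,z))
```

```text
prong front top [-125.2  104.5   91. ]
prong front low edge [-117.4   92.    91. ]
bar end [-144.3   86.7  115. ]
buffer L [-99.7 100.1 129. ]
buffer R [-76.1 101.9 129. ]
plate corner screw [-131.1  118.8    4. ]
```

The picture shows the fork's front prong at about (195,86) and its black buffer at about (275,107), with the raised bar tip still short of both. That puts the buffer face at pen x of about −97, so I expect contact at a gate angle of about 4–6°. I'll approach to 9° and lift slightly.

```bash
python3 -m pendant '[[[-0.07,0.5,-0.15,0.003,0,0.038,5],[-0.07,0.5,-0.15,0.003,0,0.038,5],[-0.02,0.4,-0.05,0,0,0.03,5],[-0.01,0.3,-0.02,0,0,0.02,5],[0,0.1,-0.02,0,0,0.01,5]]]' 25
python3 -c "from h import *; sw()"
```

```text
time: 5.67
ee_pos: [0.593, 0.1043, 0.1226]
tcp_rot: [-179.1, 0.1, 89.1]
wrist_force: [0.6, 0.5, -3.1]
opening: 0.0155
t 5.67 gate-pen angle(deg) 10.46 rho 129.5 mm z 122.6 yaw-dir err -0.62  Fx 0.55 Fy 0.55 Fz(up) -3.11 open 0.0155 rp [-1.791e+02  1.000e-01]
```

```bash
python3 -m pendant '[[[0,0.15,0,-0.005,0,0.011,5],[0,0.15,0,-0.005,0,0.011,5],[0,0.1,0,-0.003,0,0.008,5]]]' 25
python3 -c "from h import *; sw()"
python3 -m pendant '[[[0,0.1,0,0,0,0.008,5],[0,0.1,0,0,0,0.008,5]]]' 25
python3 -c "from h import *; sw()"
```

```text
time: 5.92
ee_pos: [0.5966, 0.1042, 0.1225]
tcp_rot: [-179.9, 0.1, 87.4]
wrist_force: [-0.5, 0.5, -2.5]
opening: 0.016
t 5.92 gate-pen angle(deg) 8.86 rho 129.5 mm z 122.5 yaw-dir err -0.77  Fx 0.51 Fy -0.57 Fz(up) -2.51 open 0.0160 rp [-1.799e+02  1.000e-01]
time: 6.08
ee_pos: [0.5984, 0.104, 0.1226]
tcp_rot: [-179.9, 0.1, 86.4]
wrist_force: [0.0, 0.6, -2.0]
opening: 0.0159
t 6.08 gate-pen angle(deg) 8.07 rho 129.4 mm z 122.6 yaw-dir err -0.94  Fx 0.63 Fy -0.01 Fz(up) -1.97 open 0.0159 rp [-1.799e+02  1.000e-01]
```

```bash
for i in 1; do python3 -m pendant '[[[0,0.1,0,0,0,0.007,5],[0,0.1,0,0,0,0.007,5]]]' >/dev/null; python3 -c "from h import *; sw()"; done
python3 -m pendant '[[[0,0.1,0,0,0,0.007,5],[0,0.08,0,0,0,0.006,5]]]' >/dev/null; python3 -c "from h import *; sw()"
```

```text
t 6.25 gate-pen angle(deg) 7.17 rho 129.3 mm z 122.7 yaw-dir err -0.92  Fx 0.53 Fy -0.27 Fz(up) -2.91 open 0.0164 rp [-1.799e+02  1.000e-01]
t 6.42 gate-pen angle(deg) 6.29 rho 129.3 mm z 122.7 yaw-dir err -0.87  Fx -0.07 Fy -1.05 Fz(up) -2.69 open 0.0159 rp [-1.799e+02  1.000e-01]
```

Now finer steps, one call at a time.

```bash
python3 -m pendant '[[[0,0.05,0,0,0,0.004,5],[0,0.05,0,0,0,0.004,5]]]' >/dev/null; python3 -c "from h import *; sw()"
```

```text
t 6.58 gate-pen angle(deg) 5.75 rho 129.3 mm z 122.6 yaw-dir err -0.84  Fx 0.47 Fy -1.02 Fz(up) -1.13 open 0.0158 rp [-1.799e+02  1.000e-01]
```

```bash
python3 -m pendant '[[[0,0.05,0,0,0,0.004,5]]]' >/dev/null; python3 -c "from h import *; sw()"
```

```text
t 6.67 gate-pen angle(deg) 5.49 rho 129.4 mm z 122.6 yaw-dir err -0.83  Fx 0.47 Fy -0.16 Fz(up) -2.49 open 0.0159 rp [-1.799e+02  1.000e-01]
```

```bash
python3 -m pendant '[[[0,0.05,0,0,0,0.004,5]]]' >/dev/null; python3 -c "from h import *; sw()"
```

```text
t 6.75 gate-pen angle(deg) 5.23 rho 129.4 mm z 122.6 yaw-dir err -0.83  Fx 0.74 Fy -1.05 Fz(up) -2.69 open 0.0157 rp [-1.799e+02  1.000e-01]
```

```bash
python3 -m pendant '[[[0,0.05,0,0,0,0.004,5]]]' >/dev/null; python3 -c "from h import *; sw()"
```

```text
t 6.83 gate-pen angle(deg) 4.99 rho 129.4 mm z 122.6 yaw-dir err -0.84  Fx 0.50 Fy 0.76 Fz(up) -2.32 open 0.0160 rp [-1.799e+02  1.000e-01]
```

```bash
python3 -m pendant '[[[0,0.05,0,0,0,0.004,5]]]' >/dev/null; python3 -c "from h import *; sw()"
```

```text
t 6.92 gate-pen angle(deg) 4.74 rho 129.4 mm z 122.6 yaw-dir err -0.84  Fx 0.09 Fy -1.35 Fz(up) -2.24 open 0.0160 rp [-1.799e+02  1.000e-01]
```

```bash
python3 -m pendant '[[[0,0.05,0,0,0,0.004,5]]]' >/dev/null; python3 -c "from h import *; sw()"
```

```text
t 7.00 gate-pen angle(deg) 4.48 rho 129.4 mm z 122.6 yaw-dir err -0.83  Fx 0.13 Fy -0.62 Fz(up) -2.79 open 0.0155 rp [-1.799e+02  1.000e-01]
```

```bash
python3 -m pendant '[[[0,0.05,0,0,0,0.004,5]]]' >/dev/null; python3 -c "from h import *; sw()"
```

```text
t 7.08 gate-pen angle(deg) 4.23 rho 129.4 mm z 122.6 yaw-dir err -0.83  Fx 1.21 Fy -0.92 Fz(up) -2.28 open 0.0157 rp [-1.799e+02  1.000e-01]
```

```bash
python3 -m pendant '[[[0,0.05,0,0,0,0.004,5]]]' >/dev/null; python3 -c "from h import *; sw()"
```

```text
t 7.17 gate-pen angle(deg) 3.98 rho 129.4 mm z 122.6 yaw-dir err -0.84  Fx -0.49 Fy 0.26 Fz(up) -2.68 open 0.0158 rp [-1.799e+02  1.000e-01]
```

Run:
```python
from h import *
im=bot.camera("wrist")
cv2.imwrite("pics/c4.png",cv2.resize(im[20:220,200:450,::-1],(750,600),interpolation=cv2.INTER_CUBIC))
```

```text
(no output)
```

View pics/c4.png

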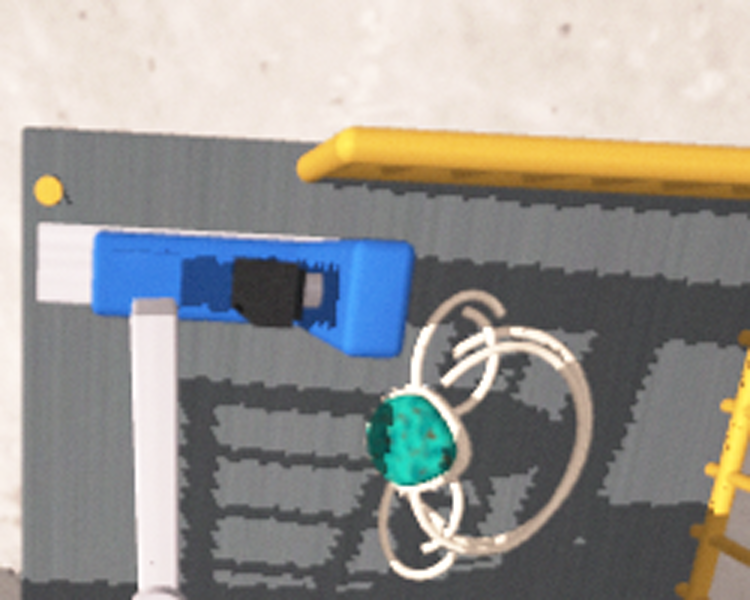

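The bar, with its right edge at crop column 177, is above the front prong. The black buffer's face is at about column 233, leaving a gap of about 10 mm at the tip. I'll check that the bar end overlaps the buffer along y.

Run:
```python
from h import *
from scipy.spatial.transform import Rotation as Ro
np.set_printoptions(precision=1,suppress=True)
o=bot.get_obs();c=bot.get_calibration("wrist");K=np.array(c["intrinsics"]);T=np.array(c["T_tool_cam"]);W=np.eye(4);W[:3,:3]=Ro.from_euler("xyz",o["tcp_rot"],degrees=True).as_matrix();W[:3,3]=o["ee_pos"];P=W@T
R=Ro.from_euler("z",-10.7,degrees=True).as_matrix()
def pen(n,u,v,z):
    u=200+u/3;v=20+v/3
    d=P[:3,:3]@np.linalg.solve(K,[u,v,1]);p=P[:3,3]+d*(z-P[2,3])/d[2]
    print(n,((p-[.5925,-.0252,0])@R)*1e3+[-85,-100,0])
for z in(.115,.12,.125):pen("bar end R",175,300,z);pen("bar end L",132,302,z)
pen("buf far",233,259,.129);pen("buf near",237,312,.129);pen("buf near R",296,326,.129)
pen("prong far",95,232,.091);pen("prong near",95,313,.091);pen("prong back?",182,258,.091)
```

```text
bar end R [-94.3  96.4 115. ]
bar end L [-101.7   95.7  115. ]
bar end R [-94.4  96.7 120. ]
bar end L [-101.6   96.   120. ]
bar end R [-94.6  97.  125. ]
bar end L [-101.5   96.3  125. ]
buf far [-86.1 103.9 129. ]
buf near [-84.8  96.  129. ]
buf near R [-75.3  94.3 129. ]
prong far [-110.3  107.1   91. ]
prong near [-109.8   91.6   91. ]
prong back? [-92.9 103.1  91. ]
```

```bash
python3 -m pendant '[[[0.04,0.08,0.1,0,0,0.006,5],[0.04,0.08,0.1,0,0,0.006,5],[0,0.08,0,0,0,0.006,5]]]' >/dev/null; python3 -c "from h import *; sw()"
```

```text
t 7.47 gate-pen angle(deg) 2.79 rho 130.6 mm z 120.8 yaw-dir err -0.77  Fx -0.28 Fy 0.11 Fz(up) -2.62 open 0.0158 rp [-1.799e+02  1.000e-01]
```

```bash
python3 -m pendant '[[[0,0.05,0,0,0,0.004,5],[0,0.05,0,0,0,0.004,5]]]' >/dev/null; python3 -c "from h import *; sw()"
```

```text
t 7.63 gate-pen angle(deg) 2.27 rho 130.6 mm z 120.7 yaw-dir err -0.77  Fx 1.11 Fy 0.31 Fz(up) -2.56 open 0.0157 rp [-1.8e+02  1.0e-01]
```

```bash
python3 -m pendant '[[[0,0.05,0,0,0,0.004,5]]]' >/dev/null; python3 -c "from h import *; sw()"
```

```text
t 7.72 gate-pen angle(deg) 2.01 rho 130.6 mm z 120.7 yaw-dir err -0.77  Fx 0.64 Fy -1.27 Fz(up) -2.09 open 0.0161 rp [-1.8e+02  1.0e-01]
```

```bash
python3 -m pendant '[[[0,0.05,0,0,0,0.004,5]]]' >/dev/null; python3 -c "from h import *; sw()"
```

```text
t 7.80 gate-pen angle(deg) 1.76 rho 130.6 mm z 120.7 yaw-dir err -0.76  Fx 1.21 Fy -0.79 Fz(up) -2.28 open 0.0157 rp [-1.8e+02  1.0e-01]
```

```bash
python3 -m pendant '[[[0,0.04,0,0,0,0.003,5]]]' >/dev/null; python3 -c "from h import *; sw()"
```

```text
t 7.88 gate-pen angle(deg) 1.56 rho 130.6 mm z 120.7 yaw-dir err -0.76  Fx 0.93 Fy -0.16 Fz(up) -1.53 open 0.0158 rp [-1.8e+02  1.0e-01]
```

```bash
python3 -m pendant '[[[0,0.04,0,0,0,0.003,5]]]' >/dev/null; python3 -c "from h import *; sw()"
```

```text
t 7.97 gate-pen angle(deg) 1.37 rho 130.6 mm z 120.7 yaw-dir err -0.76  Fx 2.18 Fy -0.32 Fz(up) -2.12 open 0.0158 rp [-1.8e+02  1.0e-01]
```

```bash
python3 -m pendant '[[[0,0.04,0,0,0,0.003,5]]]' >/dev/null; python3 -c "from h import *; sw()"
```

```text
t 8.05 gate-pen angle(deg) 1.19 rho 130.6 mm z 120.7 yaw-dir err -0.77  Fx 1.60 Fy 0.60 Fz(up) -2.15 open 0.0159 rp [-1.8e+02  1.0e-01]
```

```bash
python3 -m pendant '[[[0,0.04,0,0,0,0.003,5]]]' >/dev/null; python3 -c "from h import *; sw()"
```

```text
t 8.13 gate-pen angle(deg) 0.98 rho 130.6 mm z 120.7 yaw-dir err -0.76  Fx 0.94 Fy -1.42 Fz(up) -2.90 open 0.0154 rp [-1.8e+02  1.0e-01]
```

```bash
python3 -m pendant '[[[0,0.04,0,0,0,0.003,5]]]' >/dev/null; python3 -c "from h import *; sw()"
```

```text
t 8.22 gate-pen angle(deg) 0.79 rho 130.6 mm z 120.7 yaw-dir err -0.76  Fx 1.44 Fy -0.84 Fz(up) -1.70 open 0.0162 rp [-1.8e+02  1.0e-01]
```

```bash
python3 -m pendant '[[[0,0.04,0,0,0,0.003,5]]]' >/dev/null; python3 -c "from h import *; sw()"
```

```text
t 8.30 gate-pen angle(deg) 0.59 rho 130.6 mm z 120.8 yaw-dir err -0.75  Fx 1.19 Fy -1.13 Fz(up) -1.91 open 0.0160 rp [-1.8e+02  1.0e-01]
```

Run:
```python
from h import *
im=bot.camera("wrist")
cv2.imwrite("pics/c5.png",cv2.resize(im[60:220,190:350,::-1],(600,600),interpolation=cv2.INTER_CUBIC))
```

```text
(no output)
```

View pics/c5.png

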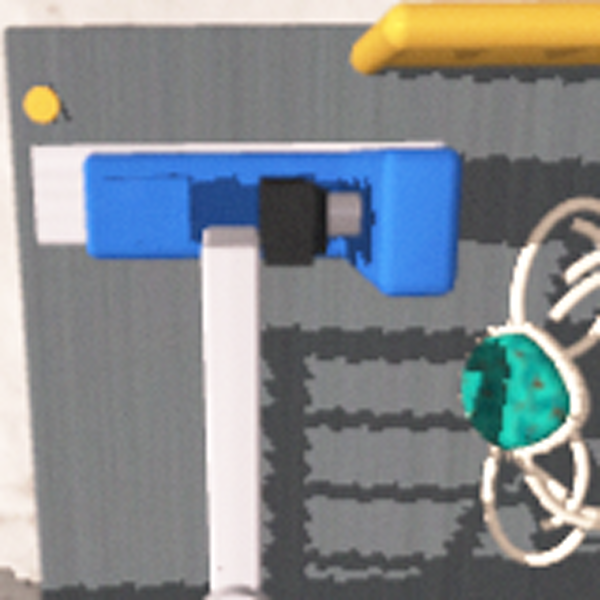

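The bar's right edge (column 258) is now all but at the buffer face (column 260), and the notch is beneath it. I'll feel the last fraction.

```bash
python3 -m pendant '[[[0,0.03,0,0,0,0.002,5]]]' >/dev/null; python3 -c "from h import *; sw()"
```

```text
t 8.43 gate-pen angle(deg) 0.44 rho 130.6 mm z 120.7 yaw-dir err -0.74  Fx 1.08 Fy -1.57 Fz(up) -0.54 open 0.0161 rp [-1.8e+02  1.0e-01]
```

```bash
python3 -m pendant '[[[0,0.03,0,0,0,0.002,5]]]' >/dev/null; python3 -c "from h import *; sw()"
```

```text
t 8.52 gate-pen angle(deg) 0.38 rho 130.6 mm z 120.7 yaw-dir err -0.80  Fx 1.53 Fy -2.11 Fz(up) -1.68 open 0.0159 rp [-1.799e+02  1.000e-01]
```

```bash
python3 -m pendant '[[[0,0.03,0,0,0,0.001,5]]]' >/dev/null; python3 -c "from h import *; sw()"
```

```text
t 8.60 gate-pen angle(deg) 0.36 rho 130.6 mm z 120.7 yaw-dir err -0.84  Fx 0.58 Fy -2.69 Fz(up) -1.05 open 0.0159 rp [-1.799e+02  1.000e-01]
```

Contact: the motion stalled and Fy rose to −2.7 N, which is about 1.8 N at the buffer. I'll back off about 1 mm at the tip and then lower in stages.

```bash
python3 -m pendant '[[[0,-0.08,0,0,0,-0.004,5],[0,0,0,0,0,0,5]]]' >/dev/null; python3 -c "from h import *; sw()"
```

```text
t 8.77 gate-pen angle(deg) 0.62 rho 130.6 mm z 120.8 yaw-dir err -0.85  Fx 1.88 Fy -0.06 Fz(up) -2.15 open 0.0159 rp [-1.799e+02  1.000e-01]
```

```bash
python3 -m pendant '[[[0.1,0,0.2,0,0,0,5],[0.1,0,0.2,0,0,0,5],[0,0,0,0,0,0,5]]]' >/dev/null; python3 -c "from h import *; sw()"
```

```text
t 9.02 gate-pen angle(deg) 0.47 rho 133.0 mm z 116.8 yaw-dir err -0.70  Fx 0.93 Fy -0.39 Fz(up) -1.94 open 0.0156 rp [-180.    0.]
```

```bash
python3 -m pendant '[[[0.1,-0.06,0.2,0,0,-0.004,5],[0.08,0,0.2,0,0,0,5],[0,0,0,0,0,0,5]]]' >/dev/null; python3 -c "from h import *; sw()"
```

```text
t 9.27 gate-pen angle(deg) 0.60 rho 135.3 mm z 112.5 yaw-dir err -0.57  Fx 1.44 Fy -0.43 Fz(up) -0.72 open 0.0160 rp [180.   0.]
```

```bash
python3 -m pendant '[[[0.06,-0.04,0.15,0,0,0,5],[0.06,0,0.15,0,0,0,5],[0,0,0,0,0,0,5]]]' >/dev/null; python3 -c "from h import *; sw()"
```

```text
t 9.52 gate-pen angle(deg) 0.69 rho 136.9 mm z 109.4 yaw-dir err -0.64  Fx 2.34 Fy 0.15 Fz(up) -0.77 open 0.0159 rp [179.9  -0. ]
```

```bash
python3 -m pendant '[[[0.06,0,0.15,0,0,0,5],[0.06,0,0.15,0,0,0,5],[0,0,0,0,0,0,5]]]' >/dev/null; python3 -c "from h import *; sw()"
```

```text
t 9.77 gate-pen angle(deg) 0.67 rho 138.3 mm z 106.2 yaw-dir err -0.62  Fx 1.40 Fy 0.54 Fz(up) -0.63 open 0.0158 rp [179.9  -0. ]
```

```bash
python3 -m pendant '[[[0,0,0,0,0,0,25],[0,0,0,0,0,0,40],[0,0,0,0,0,0,50],[0,0,0,0,0,0,50]]]' >/dev/null; python3 -c "from h import *; sw()"
python3 - <<'E'
from h import *
im=bot.camera("wrist")
cv2.imwrite("pics/c6.png",cv2.resize(im[60:260,170:370,::-1],(600,600),interpolation=cv2.INTER_CUBIC))
E
```

```text
t 10.10 gate-pen angle(deg) 0.63 rho 137.3 mm z 106.3 yaw-dir err -0.62  Fx 0.08 Fy 0.48 Fz(up) 0.19 open 0.0428 rp [1.799e+02 1.000e-01]
```

View pics/c6.png

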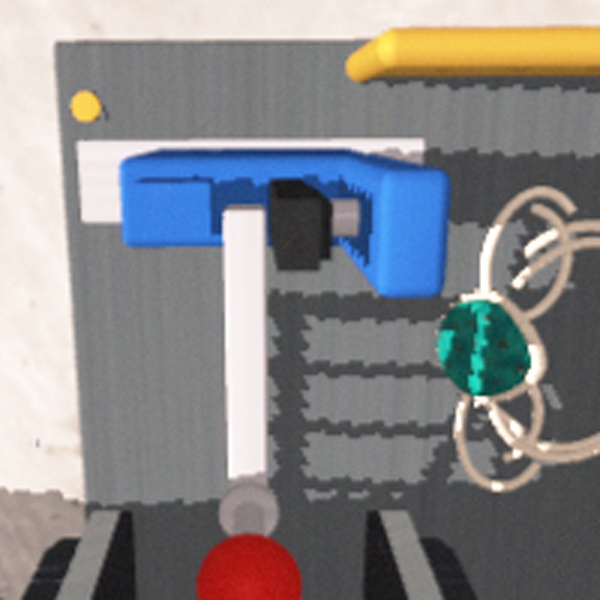

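The bar lies in the notch between the prong (column 212) and the buffer (column 275), and the knob is free. I'm retreating upward.

```bash
python3 -m pendant '[[[0,0,-0.8,0,0,0,50],[0,0,-0.8,0,0,0,50],[0,0,-1,0,0,0,50],[0,0,-1.5,0,0,0,50],[0,0,-2,0,0,0,50]]]'
python3 -m pendant '[[[0,0,-2.5,0,0,0,50],[0,-1.5,-2.5,0,0,0,50],[0,-3,-1,0,0,0,50],[0,-3,0,0,0,0,50],[0,-2,0,0,0,0,50]]]'
python3 -m pendant '[[[0,-3,-1,0,0,0,50],[0,-3,-1,0,0,0,50],[0,-3,0,0,0,0,50],[0,-2,0,0,0,0,50],[0,0,0,0,0,0,50]]]'
python3 - <<'E'
from h import *
np.set_printoptions(precision=4,suppress=True)
a=bot.camera("top");b=bot.camera("scene")
for c in("top","scene"):
    for t,z in(("knob",.122),("bar_tip",.085)):
        m=bot.mark_of(c,t)
        if m:print(c,t,np.round(m[0]["uv"],1),round(m[0]["confidence"],2),atz(c,m[0]["uv"],z))
cv2.imwrite("pics/c7.png",cv2.hconcat([cv2.resize(a[130:270,80:260,::-1],(400,320),interpolation=2),cv2.resize(b[180:320,150:325,::-1],(400,320),interpolation=2)]))
E
```

```text
time: 10.57
ee_pos: [0.6148, 0.1095, 0.1682]
tcp_rot: [-179.8, 0.2, 79.3]
wrist_force: [-0.2, 0.3, -1.0]
opening: 0.0424
time: 10.98
ee_pos: [0.5227, 0.1271, 0.24]
tcp_rot: [179.7, 0.0, 79.1]
wrist_force: [0.6, -0.4, 0.1]
opening: 0.0428
time: 11.4
ee_pos: [0.4069, 0.1485, 0.2683]
tcp_rot: [179.2, -0.3, 79.1]
wrist_force: [-1.0, -1.2, -0.2]
opening: 0.0427
top knob [166.  186.6] 0.58 [0.6131 0.1109 0.122 ]
top bar_tip [145.6 182.9] 0.63 [0.6254 0.1666 0.085 ]
scene knob [209.8 234.5] 0.72 [0.6237 0.1085 0.122 ]
scene bar_tip [192.9 260.6] 0.65 [0.6313 0.1709 0.085 ]
```

View pics/c7.png

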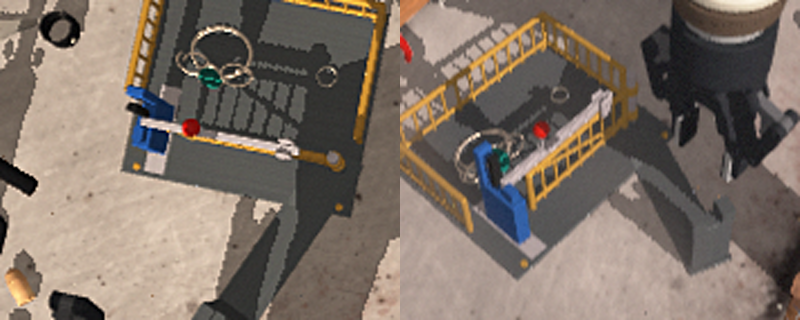

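The gate is shut across the pen with the bar in the fork, the bangle and ring are in place, and the arm is clear. I'll do a last check of the knob height, then hand in.

Run:
```python
from h import *
r=[]
for c,g in(("top",(166,186.6)),("scene",(210,235))):
    uv,n=red(c,bot.camera(c),g,10);r.append(ray(c,uv));print(uv,n,atz(c,uv,.122))
k=tri(*r);print(k)
if k[2]<.129: print(bot.job_done())
```

```text
[165.5  185.36] 50 [0.61582159 0.11212654 0.122     ]
[211.18421053 236.5       ] 38 [0.61734869 0.1116659  0.122     ]
[0.61621276 0.1121397  0.12310807]
the job is handed in; nothing more can be done
None
```

The gate is shut, with the drop bar down in the closing fork, and the job is handed in. It used about 11.5 s of the 54 s allowed.

- **Swing:** I gripped the red knob, raised the bar to about 0.17–0.2 rad to clear the parking notch, and swung the gate round with the bar held up.
- **Finding the fork:** I approached the buffer in steps of 0.3–1 mm. The arm stalled at 2.7 N on the wrist, which I estimate as about 1.8 N at the buffer.
- **Drop:** I backed off about 1 mm, lowered the bar into the notch without meeting resistance, released the knob and moved the arm clear.

**Last checks:**
- **Bar height:** the two fixed cameras put the knob at 123 mm. It should be 122 mm with the bar fully down, and before the lift they read 124 mm.
- **Pictures:** they show the bar in the notch between prong and buffer, and the bangle and ring where they were. The bottle and tablet were outside the last picture, but the arm never went near them.
- **Disagreements:** the networks' knob marks differed by about 10 mm between the two cameras. By its red colour the knob agreed to about 2 mm, so I relied on that. I first judged from the picture that contact would come at 4–6°. It came at about 0.4° on my estimated hinge, which is good only to about 1°, so I went by the force.

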